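# Show the notched shade plate over the viewer

### The arm

A 7-joint arm with a two-finger parallel gripper is mounted at the origin on a cart in front of the work surface, level with it; the furniture and walls round the work are solid. World frame = base frame: x ahead of the robot, y to its left, z up, the work surface at z = 0. Lengths are in m, angles in rad, forces in N, time in s.
With the tool pointing down it reaches from about 0.425 to 0.825 m from the base axis. Payload 3.6 kg.
Tool frame: the origin (TCP) lies at the very end of the fingers, on their centre line; the grasp point (between the pads) lies 19 mm behind it (bot.tcp_to_grasp is the distance from the TCP to the grasp point, in m); z points along the fingers, y is the line along which they close (so a half turn about z gives the same grasp; the last joint's range is limited). The gripper opens to 85 mm and grips with 20 to 120 N. Pads are 22 mm wide; open, the fingers measure 114 mm over their backs; the gripper's body (76 mm by 85 mm) begins 54 mm behind the grasp point. The pads swing forward as they close: fully open they stand 13 mm farther back than shut.
Start: joints at [-1.308, 0.615, -0.013, 1.423, 0.008, 1.103, -0.04], TCP at [0.185, 0.623, 0.197] pointing down, gripper open.
Joint ranges: [-3.12, 3.12], [-0.3, 2.06], [-1.34, 1.32], [0.26, 2.42], [-1.36, 4.5], [0.01, 1.98], [-2.84, 2.84]. Speed limits (rad/s): [2.79, 2.79, 3.14, 3.14, 3.14, 3.14, 3.14].

### API

Orientations are given as a unit quaternion [x, y, z, w].
In Python, from workcell import bot, camera, camera_info gives the robot as it stands.
- The arm moves only by the tool apply_moves, never from a script. Its argument "steps" is a list that holds one entry, the list of rows, each a list of 5 numbers: the shift along the tool's x, y, z in cm, then the turn about the tool's z in degrees, then the finger opening in cm, from 0 to 8.54. A call has 1 to 10 rows; each row is the pose to reach, as a shift and turn from the pose commanded when the call began, along the tool's axes at that moment; what a row does not reach only later rows make up. A row lasts 1/10 s, in which the tool goes at most 50 mm and 8.59 degrees, less where a joint would pass 70% of its speed; a pose out of reach is approached as far as the arm can. A call with a gripper value outside its range is refused whole. The fingers move at their own pace and stop on an object; the grip force is fixed at half the most. Time passes only in rows, so rows that repeat a pose let the fingers close. It gives the time, the measured TCP pose, the force, the opening and the grip force at its end, in the units of the state.
- bot.read_state(): the state, without advancing time (a new reading comes with each control period).
- camera(name): name is "side" or "top" or "wrist"; returns (picture, depth): 400x640x3 uint8, red, green, blue; 400x640 float32, m along the optical axis (not along the pixel's ray), 0 where there is no reading.
- camera_info(name): a dict with "vfov" (degrees; the focal length in pixels is half the picture's height over the tangent of half this angle, whatever the lens; pixels are square), "cx", "cy" (the principal point, pixels), "k1" (the pictures are not rectified: a ray, as slopes to the right and down, at radius r is drawn at 1 + k1 r^2 times it, then the intrinsics apply), "R" (3x3) and "t" (3): a world point X has camera coordinates R X + t; the wrist camera has in their place "tool_from_camera" (4x4, takes a point from camera to tool coordinates, whose origin is the TCP and whose axes are the flange's). Camera axes: x right, y down, z forward; pixel columns grow to the right and rows downward; lengths in m; the calibration is good to about 2 mm. A picture is of the moment at which its call begins: read the wrist's pose just before it. camera_info takes no time and is no camera call.
- bot.sign_off(): hands the job in; it is judged then, once.
The state is a dict: "time_s": time; "qpos": joint angles; "dq": joint speeds; "tau": joint torques, N m; "tcp_pos": TCP position; "tool_rot": TCP orientation; "ft_force": force on the tool from outside, world axes, zero at the start; "moment": the same for the moment, N m; "opening": finger opening in m; "grip_force": force on a finger pad.
Only numpy, scipy, OpenCV 4.12 (cv2) and the standard library are available. Lean on these libraries where they do the work, as an engineer would, in place of code of your own. Each camera call takes 0.05 s, during which the arm holds its last target. There are 200 camera calls.

### The job

Press the open cover of the plate viewer down until its catch snaps and holds it shut by itself. Then pick up the grey shade plate that has a small square notch in one corner (the notch marks its frosted label end) and finish still holding it in the gripper, steady and clear of everything, about 10 cm above the middle of the shut cover, label face up and tilted about 30 degrees along its length so that the notched end is the higher one, with no finger on the frosted end. Leave the un-notched plate and the other loose things where they are.

Things in the scene. Friction and masses are not known exactly. Their poses are not given: they have to be found in the camera images.
- viewer_cover (a joint): angle of the viewer's hinged white cover, rad: 0 is shut, grows as it opens upward (at most 0.9). A stiff hinge keeps it where it is left; over the last 0.1 rad a sprung catch must be pushed past (about 5 to 10 N at the press point), then the catch holds it shut
- cover_press (a point): point to press, on the top face of the cover near its free edge, on its middle line; it moves with the cover. It lies 112 mm from the hinge line and 5 mm above the hinge plane; a 34 mm wide thumb tab reaches 27 mm beyond it. The cover is 122 mm wide, 124 mm long without the tab, 5 mm thick; press point is 45 mm above the worktop when shut
- cover_hinge (a point): middle of the cover's hinge line, 40 mm above the worktop, at the viewer's far edge; its axes are the cover's: y along the hinge, x from the press point towards the hinge, z normal to the cover's top. Opening turns the cover about +y
- viewer: plate viewer, a fixed grey square lamp box 124 x 124 x 40 mm (45 mm with its shut cover). Origin: centre of its underside, on the worktop; its x points to its hinged far edge, -x to the free edge of the cover, z up
- plate: shade plate to show: flat stiff grey plate 96 x 36 x 6 mm, some 70 g, lying label face up on a rest, underside 20 mm above the worktop. Origin: centre of its underside; x along its length towards the notched end (ends at -48, +48 mm), y across, z out of the label face. The notch, 10 x 10 mm, is cut out of the +x, +y corner; else both ends look alike. Grip it across y, behind the frosted end
- frosted_end: the frosted label end of that plate, the part from x = +18 to +48 mm; same origin and axes as the plate
- blank_plate: a second plate of the same size and look but with all four corners whole, on another drying rest; leave it alone. Origin and axes as the plate
- rest_a: drying rest, fixed: strip 66 x 20 mm with two rubber cross bars 20 mm high; one plate lies on it lengthwise, overhanging 8 mm on each side and 15 mm at each end. Origin: centre of its underside, on the worktop; x along its length
- rest_b: a second drying rest, same as the first; either may carry either plate. The right part of the worktop is covered by a black mat 2 mm thick; things on it stand 2 mm up, the rests are sunk level with the worktop
- clear_dish: bystander: shallow clear dish, 84 mm across, 19 mm high; origin under its centre
- powder_jar: bystander: black jar, 49 mm across, 56 mm high; origin under its centre
- ear_mould: bystander: small beige ear mould, 14 x 20 x 18 mm; origin under its centre
- bulldog_clip: bystander: black bulldog clip, 22 x 31 x 31 mm; origin under its centre
There are look-alikes about, which are no part of the job. What is shaped like the viewer but red is not meant.

How it is judged:
On the way, in this order (a step that is already met when the one before it is completed fails the run):
1. the cover is shut (under 0.03 rad) and held by its catch with nothing touching it (value of joint viewer_cover below 0.03 rad and contact force between each of the arm, the fingers and viewer_cover below 0.3 N), for 0.3 s.
2. the notched plate is lifted in the fingers, the cover still shut (value of joint viewer_cover below 0.03 rad and height (world z) of plate above 0.06 m and contact force between the fingers and plate above 1 N), for 0.2 s.
At the end, for the whole second after the job is handed in: Cover shut (under 0.03 rad); notched plate gripped, no finger on its frosted end, still, clear of the viewer, centre within 50 mm of the viewer's middle from above, 100 to 220 mm over the worktop, label face up (within 52 degrees), notched end raised so the length slopes 18 to 47 degrees (value of joint viewer_cover below 0.03 rad and contact force between the fingers and plate above 1 N and contact force between the fingers and frosted_end below 0.3 N and contact force between plate and viewer below 0.1 N and horizontal distance between plate and viewer below 0.05 m and height (world z) of plate between 0.1 and 0.22 m and angle between plate's own x axis and vertical between 0.75 and 1.25 rad and angle between plate's own z axis and vertical below 0.9 rad and linear speed of plate below 0.03 m/s); the arm keeps its last pose, push and grip.
It fails at once if the un-notched plate is moved more than 30 mm (distance of blank_plate from where it was at the start of the episode above 0.03 m).
It fails at once if the clear dish is moved more than 30 mm (distance of clear_dish from where it was at the start of the episode above 0.03 m).
It fails at once if the powder jar is moved more than 30 mm (distance of powder_jar from where it was at the start of the episode above 0.03 m).
It fails at once if the ear mould is moved more than 30 mm (distance of ear_mould from where it was at the start of the episode above 0.03 m).
It fails at once if the bulldog clip is moved more than 30 mm (distance of bulldog_clip from where it was at the start of the episode above 0.03 m).
It also fails if it takes over 48 s, if anything falls off the work surface, if the arm or the gripper's body presses on something with over 40 N, if the wrist force passes 120 N, or if a joint passes its speed limit or range.

## Working session

There is one attempt and no reset: what is moved stays moved. The work goes in short steps, Python scripts to look and compute and a tool call to move; the robot and the scene stay as the last step left them, time stands still between calls to the robot, and variables do not carry over. Pictures are saved under pics/ and viewed, at most 10 in all, crops included, and the job is handed in when it is done.

Besides the shell and the picture viewer there is one more tool, called after ">>>" in YAML: its name, and indented under it one key for each argument. apply_moves: Moves the arm, as the interface text tells. Its arguments: {"type":"object","properties":{"steps":{"type":"array"}},"required":["steps"]}

```bash
ls; mkdir -p pics; python3 - <<'E'
from workcell import bot,camera,camera_info
import cv2,numpy as np
s=bot.read_state();print(s)
for n in("top","side"):
    p,d=camera(n);cv2.imwrite(f"pics/{n}0.png",p[:,:,::-1]);np.savez(f"pics/{n}0.npz",p=p,d=d);print(n,camera_info(n))
print(camera_info("wrist"))
E
```

```text
pics
{'time_s': 0.0, 'qpos': array([-1.30850228,  0.61592356, -0.01259567,  1.4249467 ,  0.00809381,
        1.10338328, -0.04038147]), 'dq': array([ 1.00052033e-03, -7.07503618e-04,  8.89433049e-04, -1.49941040e-03,
        2.34624621e-05,  1.85148431e-03, -2.24883666e-03]), 'tau': array([ 1.20614277e-04, -4.69216883e+01,  2.59133466e-01, -1.71033704e+01,
        9.92575369e-03,  9.39490157e-03,  5.84826395e-06]), 'tcp_pos': array([0.1848721 , 0.62224717, 0.19621966]), 'tool_rot': array([ 1.43863123e-01,  9.89596735e-01, -1.29482848e-03, -1.65526387e-04]), 'ft_force': array([-0.15214669,  1.12846654, -0.33518873]), 'moment': array([-0.02282356,  0.04282901,  0.00057006]), 'grip_force': 0.0, 'opening': 0.08560062102979514}
top {'vfov': 46.17295716183398, 'cx': 318.1551456746535, 'cy': 207.02891515418293, 'k1': -0.057700653560162275, 'R': array([[-0.04525644, -0.99896628,  0.00426919],
       [-0.97561168,  0.04327875, -0.21519479],
       [ 0.21478757, -0.01390402, -0.97656181]]), 't': array([0.03375747, 0.47323178, 1.69096768])}
side {'vfov': 52.88927311494383, 'cx': 321.9439393254375, 'cy': 200.1491634006539, 'k1': -0.03384780903158767, 'R': array([[ 0.9999659 ,  0.00412137, -0.00715674],
       [-0.00378097, -0.54196497, -0.84039257],
       [-0.00734227,  0.84039097, -0.5419309 ]]), 't': array([-0.48656661,  0.07769548,  1.26777643])}
{'vfov': 64.48929524655829, 'cx': 314.9685851684994, 'cy': 199.19154677003684, 'k1': -0.05018351378986181, 'tool_from_camera': array([[ 4.27770954e-04, -9.59492388e-01, -2.81734228e-01,
         7.09781846e-02],
       [ 9.99999373e-01,  1.18778034e-04,  1.11383011e-03,
        -1.24665221e-04],
       [-1.03524767e-03, -2.81734528e-01,  9.59491836e-01,
        -1.76697633e-01],
       [ 0.00000000e+00,  0.00000000e+00,  0.00000000e+00,
         1.00000000e+00]])}
```

View pics/top0.png

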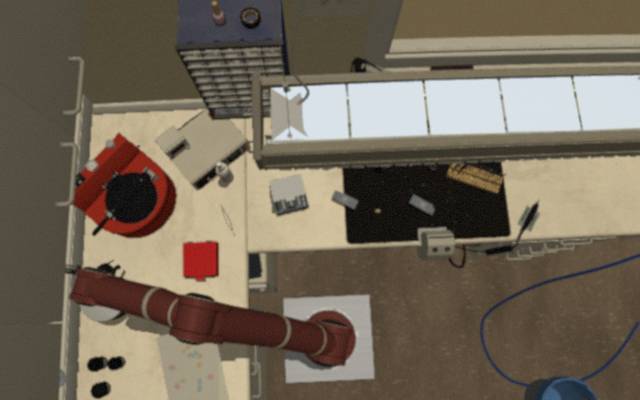

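View pics/side0.png

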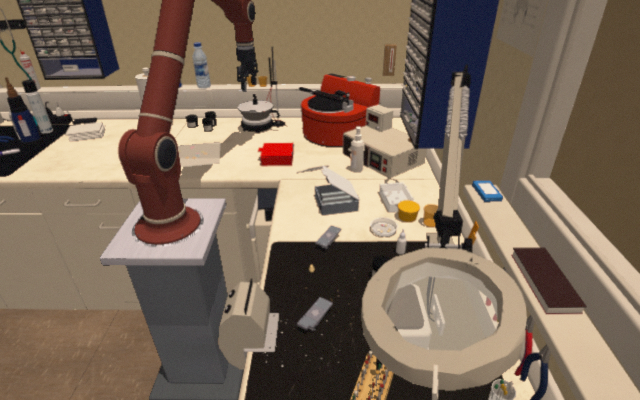

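Top view: viewer (white cover open) about (290,193), the red look-alike at (200,260), two grey plates at (345,200) and (422,205), and an overhead lamp shelf above. Candidates for the notched plate are those two. I'll enlarge both.

```bash
cat > h.py <<'E'
import numpy as np,cv2
from workcell import bot,camera,camera_info
from scipy.spatial.transform import Rotation as Ro
def K(i):
    f=200/np.tan(np.radians(i["vfov"]/2)); return f
def ray(i,uv):
    uv=np.atleast_2d(np.array(uv,float)); f=K(i)
    k=np.array([[f,0,i["cx"]],[0,f,i["cy"]],[0,0,1]])
    p=cv2.undistortPoints(uv[:,None],k,np.array([i["k1"],0,0,0.]))[:,0]
    return np.c_[p,np.ones(len(p))]
def frame(n,s=None):
    i=camera_info(n)
    if n=="wrist":
        T=np.eye(4);T[:3,:3]=Ro.from_quat(s["tool_rot"]).as_matrix();T[:3,3]=s["tcp_pos"]
        T=T@i["tool_from_camera"]; return i,T[:3,:3],T[:3,3]
    return i,i["R"].T,-i["R"].T@i["t"]
def onplane(n,uv,z,s=None):
    i,R,c=frame(n,s); d=ray(i,uv)@R.T
    return c+d*((z-c[2])/d[:,2])[:,None]
def withdepth(n,uv,D,s=None):
    i,R,c=frame(n,s); uv=np.atleast_2d(uv); z=np.array([D[int(round(v)),int(round(u))] for u,v in uv])
    return c+(ray(i,uv)*z[:,None])@R.T
E
python3 - <<'E'
from h import *
t=np.load("pics/top0.npz");s=np.load("pics/side0.npz")
a=t["p"][165:245,255:455];b=s["p"][160:345,250:450]
a=cv2.resize(a,None,fx=4,fy=4,interpolation=cv2.INTER_CUBIC);b=cv2.resize(b,None,fx=4,fy=4,interpolation=cv2.INTER_CUBIC)[:,:]
cv2.imwrite("pics/topc.png",a[:,:,::-1]);cv2.imwrite("pics/sidec.png",cv2.resize(s["p"][160:335,250:450],None,fx=3.4,fy=3.4,interpolation=cv2.INTER_CUBIC)[:,:,::-1])
for n,uv,D in(("top",[(345,200),(422,205),(290,187),(290,205),(378,211)],t["d"]),("side",[(328,237),(315,313),(340,182),(311,267),(383,227),(380,262)],s["d"])):
    print(n,withdepth(n,uv,D).round(3))
E
```

```text
top [[ 0.502 -0.091  0.026]
 [ 0.47  -0.381  0.026]
 [ 0.546  0.113  0.089]
 [ 0.496  0.119  0.011]
 [ 0.455 -0.212  0.026]]
side [[ 0.505 -0.098  0.026]
 [ 0.472 -0.385  0.029]
 [ 0.546  0.12   0.084]
 [ 0.458 -0.217  0.018]
 [ 0.676 -0.018  0.002]
 [ 0.637 -0.241  0.056]]
```

View pics/topc.png

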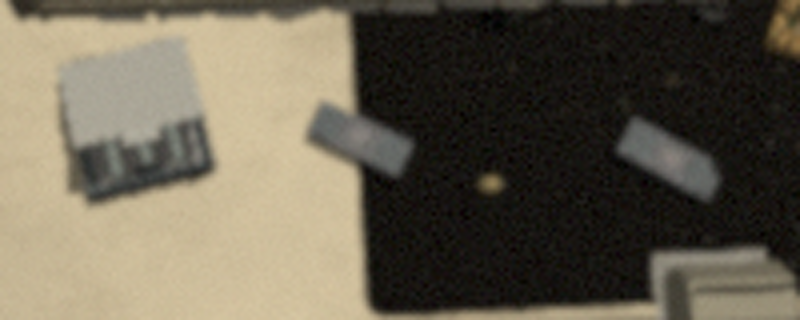

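View pics/sidec.png

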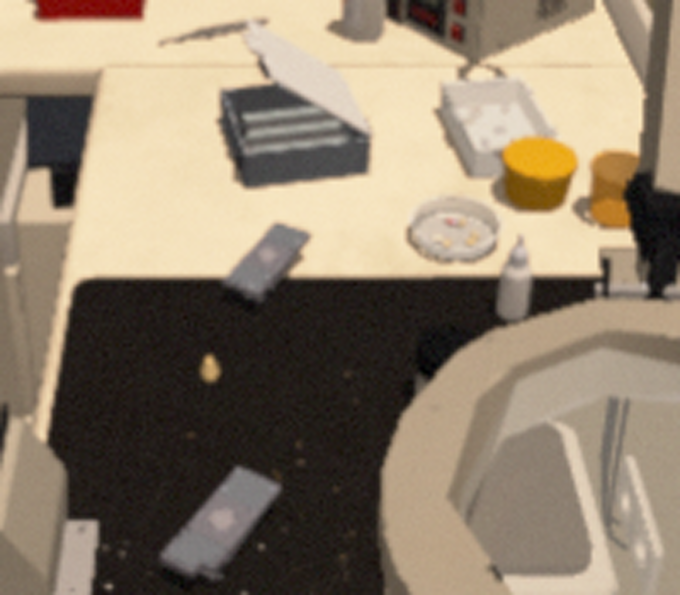

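Top crop: the right plate (670,160) has its upper-right corner cut at about (718,165). In the side crop its lower end, about (210,575), shows the same cut. So this is the notched plate, with the notched end pointing to -y/-x. The left plate (360,140) has all its corners, so it is the blank. Next I'll measure poses and obstacle heights.

```bash
python3 - <<'E'
from h import *
P=[];C=[]
for n in("top","side"):
    d=np.load(f"pics/{n}0.npz");D=d["d"];v,u=np.nonzero(D>0)
    i,R,c=frame(n);X=c+(ray(i,np.c_[u,v])*D[v,u][:,None])@R.T
    P.append(X);C.append(d["p"][v,u].astype(int))
for k,n in enumerate(("top","side")):
    X,c=P[k],C[k]
    for nm,cx,cy in(("blank",.503,-.093),("notch",.471,-.383)):
        m=(np.hypot(X[:,0]-cx,X[:,1]-cy)<.065)&(X[:,2]>.017)&(X[:,2]<.036)&(c.sum(1)>170)&(abs(c[:,0]-c[:,2])<30)
        r=cv2.minAreaRect((X[m,:2]*1000).astype(np.float32));print(n,nm,m.sum(),r,np.median(X[m,2]))
    m=(abs(X[:,0]-.545)<.1)&(abs(X[:,1]-.117)<.09)&(X[:,2]>.012)&(X[:,2]<.13)
    r=cv2.minAreaRect((X[m,:2]*1000).astype(np.float32));print(n,"viewer",r,X[m,2].max())
    w=m&(c.min(1)>130)&(X[:,2]>.05)
    A=X[w];ce=A.mean(0);nn=np.linalg.svd(A-ce)[2][2];nn*=np.sign(nn[2]);print("cover",w.sum(),ce,nn,np.degrees(np.arccos(nn[2])),np.degrees(np.arctan2(nn[1],nn[0])),A.min(0),A.max(0))
X=np.vstack(P)
xs=np.arange(.3,.95,.05);ys=np.arange(.4,-.75,-.05)
print("     ",*["%5.2f"%y for y in ys])
for x in xs[::-1]:
    print("%.2f"%x,*["%5d"%(1000*np.max(X[(abs(X[:,0]-x)<.025)&(abs(X[:,1]-y)<.025),2],initial=-.9)) for y in ys])
print("low hits of shelf")
m=(X[:,2]>.15)&(X[:,0]>.4)&(X[:,0]<.9)&(X[:,1]<.3)&(X[:,1]>-.7)
for y in ys: 
    q=X[m&(abs(X[:,1]-y)<.025)]
    if len(q): print("%.2f"%y,q.min(0).round(2),q.max(0).round(2))
E
```

```text
top blank 229 ((504.6800537109375, -89.58772277832031), (94.9887924194336, 37.981021881103516), 60.95078659057617) 0.02550371581838906
top notch 229 ((471.38653564453125, -380.9748229980469), (97.09241485595703, 38.24045944213867), 57.29924392700195) 0.026309008709833215
top viewer ((529.510986328125, 133.30697631835938), (130.99490356445312, 150.94549560546875), 10.927085876464844) 0.12926603102776402
cover 630 [0.54190629 0.12180286 0.08602376] [0.59806436 0.12541303 0.79157476] 37.66708062995109 11.843217738220114 [0.487469   0.0548204  0.05001059] [0.60161167 0.18898868 0.12926603]
side blank 257 ((504.71221923828125, -90.02349853515625), (96.6910629272461, 36.54803466796875), 60.01667022705078) 0.025376355279296714
side notch 526 ((471.1834411621094, -380.6056823730469), (98.1702880859375, 38.24057388305664), 57.95675277709961) 0.027231541022633754
side viewer ((531.1966552734375, 120.07025146484375), (130.0567626953125, 132.4856719970703), 11.141301155090332) 0.12890548687876102
cover 389 [0.53836034 0.11765571 0.08825967] [0.59057067 0.12577219 0.79712461] 37.14360648697741 12
[... 2327 characters left out ...]
.58 0.07 1.23]
0.00 [ 0.4  -0.02  0.82] [0.58 0.02 0.88]
-0.05 [ 0.4  -0.07  0.81] [ 0.58 -0.03  0.88]
-0.10 [ 0.4  -0.12  0.15] [ 0.85 -0.08  0.88]
-0.15 [ 0.4  -0.17  0.2 ] [ 0.9  -0.13  0.88]
-0.20 [ 0.4  -0.22  0.2 ] [ 0.9  -0.18  0.88]
-0.25 [ 0.4  -0.27  0.2 ] [ 0.9  -0.23  0.88]
-0.30 [ 0.4  -0.32  0.2 ] [ 0.9  -0.28  0.88]
-0.35 [ 0.4  -0.37  0.2 ] [ 0.9  -0.33  0.88]
-0.40 [ 0.4  -0.42  0.2 ] [ 0.9  -0.38  0.88]
-0.45 [ 0.4  -0.47  0.2 ] [ 0.9  -0.43  0.88]
-0.50 [ 0.4  -0.52  0.2 ] [ 0.9  -0.48  0.88]
-0.55 [ 0.4  -0.57  0.2 ] [ 0.9  -0.53  0.88]
-0.60 [ 0.4  -0.62  0.2 ] [ 0.9  -0.58  0.88]
-0.65 [ 0.4  -0.67  0.2 ] [ 0.9  -0.63  0.88]
-0.70 [ 0.54 -0.7   0.2 ] [ 0.9  -0.68  0.87]
```

Poses: viewer centre ≈ (0.530, 0.119), yaw 11.5°, cover ≈ 0.65 rad open. The notched plate is at (0.471, -0.381), heading ≈ 237.6°. Moving above the press point with the fingers shut.

>>> apply_moves:
  steps:
    - [[-4.3, -4, 0.3, 6, 0], [-8.6, -8, 0.6, 12, 0], [-12.9, -12, 0.8, 18, 0], [-17.2, -16, 1, 24, 0], [-21.5, -20, 1.2, 30, 0], [-25.8, -24, 1.4, 36, 0], [-30.1, -28, 1.6, 42, 0], [-34.4, -32, 1.6, 48, 0], [-37.8, -35.2, 1.6, 54, 0], [-41, -38.2, 1.6, 60, 0]]

```text
time_s: 1.1
tcp_pos: [0.4391, 0.1907, 0.1817]
tool_rot: [0.621, 0.784, -0.0, -0.0]
ft_force: [0.0, 1.0, 0.7]
opening: 0.0001
grip_force: 0.0
```

>>> apply_moves:
  steps:
    - [[0, 0, 0, 0, 0], [0, 0, 0, 0, 0]]

```text
time_s: 1.3
tcp_pos: [0.4388, 0.1913, 0.1816]
tool_rot: [0.621, 0.784, -0.0, -0.0]
ft_force: [-1.0, -0.3, -0.0]
opening: -0.0001
grip_force: 0.0
```

```bash
cat >> h.py <<'E'
def to(x,y,z,hy=None,s=None):
    "shift in cm and turn in deg, from the measured pose, to TCP x,y,z with tool y at heading hy"
    s=s or bot.read_state(); R=Ro.from_quat(s["tool_rot"]).as_matrix()
    h=np.degrees(np.arctan2(R[1,1],R[0,1]))
    print("tcp",s["tcp_pos"].round(4),"hy",h.round(1),"zaxis",R[:,2].round(3),"F",s["ft_force"].round(1),"open",round(s["opening"],4),"grip",s["grip_force"])
    print("shift cm",(R.T@(np.array([x,y,z])-s["tcp_pos"])*100).round(2),"turn",None if hy is None else round(-((hy-h+180)%360-180),1))
E
python3 -c "
from h import *
to(.487,.110,.18,11.5)
p,d=camera('wrist');s=bot.read_state();cv2.imwrite('pics/w1.png',p[:,:,::-1])"
```

```text
tcp [0.4388 0.1913 0.1816] hy 13.3 zaxis [-0.001 -0.    -1.   ] F [-1.  -0.3 -0. ] open -0.0001 grip 0.0
shift cm [-9.02  2.82  0.16] turn 1.8
```

View pics/w1.png

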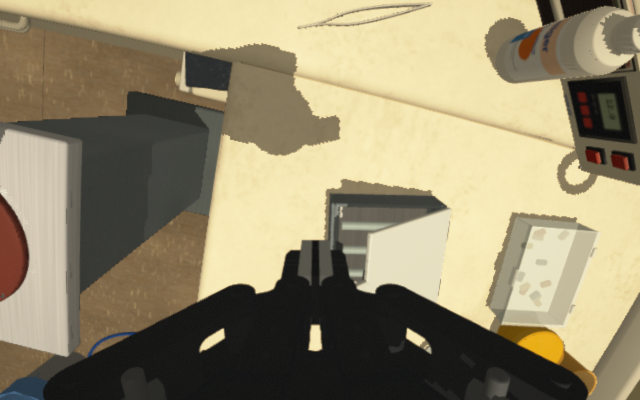

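Wrist view: the viewer is at about (390,250), cover rising towards (440,205), matching the estimate. Moving over it and pressing down.

>>> apply_moves:
  steps:
    - [[-3, 1, 0, 0.6, 0], [-6, 2, 0.1, 1.2, 0], [-9, 2.8, 0.1, 1.8, 0], [-9, 2.8, 2.5, 1.8, 0], [-9, 2.8, 4.5, 1.8, 0], [-9, 2.8, 6, 1.8, 0], [-9, 2.8, 7.5, 1.8, 0], [-9, 2.8, 9, 1.8, 0], [-9, 2.8, 10.3, 1.8, 0], [-9, 2.8, 11.5, 1.8, 0]]

```text
time_s: 2.35
tcp_pos: [0.486, 0.114, 0.0659]
tool_rot: [0.63, 0.777, 0.0, -0.001]
ft_force: [-0.7, 1.2, 0.4]
opening: -0.0001
grip_force: 0.2
```

>>> apply_moves:
  steps:
    - [[0, 0, 0.7, 0, 0], [0, 0, 1.2, 0, 0], [0, 0, 1.6, 0, 0], [0, 0, 2, 0, 0], [0, 0, 2.2, 0, 0], [0, 0, 2.2, 0, 0]]

```text
time_s: 2.95
tcp_pos: [0.4869, 0.1114, 0.0447]
tool_rot: [0.632, 0.775, -0.0, 0.0]
ft_force: [0.1, 0.3, 0.6]
opening: -0.0002
grip_force: 0.0
```

>>> apply_moves:
  steps:
    - [[0, 0, 0.2, 0, 0], [0, 0, 0.4, 0, 0], [0, 0, 0.4, 0, 0]]

```text
time_s: 3.25
tcp_pos: [0.4869, 0.1114, 0.0407]
tool_rot: [0.632, 0.775, -0.0, 0.0]
ft_force: [-0.1, -0.7, 0.1]
opening: 0.0
grip_force: 0.0
```

```bash
python3 -c "
from h import *
p,d=camera('wrist');q,e=camera('side');np.savez('pics/s2.npz',p=q,d=e)
cv2.imwrite('pics/m2.png',np.vstack([p[:,:,::-1],cv2.resize(q[150:245,270:422],(640,400),interpolation=cv2.INTER_CUBIC)[:,:,::-1]])[::1][:, :])
im=cv2.imread('pics/m2.png');cv2.imwrite('pics/m2.png',cv2.resize(im,(480,600)))"
```

```text
(no output)
```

View pics/m2.png

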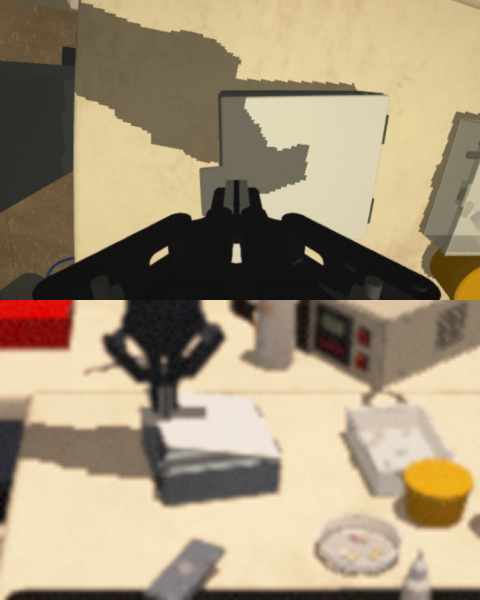

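Wrist (top): the cover fills the view at about (300,170), with the tip near its free edge and the tab at (210,185). Side (bottom): there is still a thin gap at the cover's near edge. I'll measure the cover angle.

```bash
cat >> h.py <<'E'
def cover(n="side"):
    p,D=camera(n); i,R,c=frame(n); v,u=np.nonzero(D>0); X=c+(ray(i,np.c_[u,v])*D[v,u][:,None])@R.T; C=p[v,u].astype(int)
    h=np.radians(11.5); L=(X[:,:2]-[.530,.119])@np.array([[np.cos(h),-np.sin(h)],[np.sin(h),np.cos(h)]])
    m=(abs(L)<.052).all(1)&(X[:,2]<.14)&(X[:,2]>.03)&(C.min(1)>110)&((C.max(1)-C.min(1))<40)
    A=np.c_[L,X[:,2]][m]; 
    for _ in range(3):
        k=np.linalg.lstsq(np.c_[A[:,:2],np.ones(len(A))],A[:,2],rcond=None)[0]; r=A[:,2]-np.c_[A[:,:2],np.ones(len(A))]@k; A=A[abs(r)<2*r.std()+.001]
    print(n,len(A),"angle",np.arctan(-k[0]).round(3),"ytilt",k[1].round(3),"z mid",k[2].round(4))
E
python3 -c "
from h import *
cover();cover();cover('top')"
```

```text
side 391 angle 0.246 ytilt -0.002 z mid 0.0601
side 390 angle 0.243 ytilt -0.005 z mid 0.0599
top 57 angle 0.242 ytilt -0.017 z mid 0.0613
```

```bash
python3 -c "
from h import *
s=bot.read_state();p,D=camera('wrist')
for r in (225,235,241,246,252): print(r,withdepth('wrist',[(295,r),(303,r),(312,r),(321,r),(330,r),(345,r),(380,r)],D,s).round(3).tolist())
print(withdepth('wrist',[(300,150),(400,150),(500,150),(500,135),(150,150),(600,20),(280,240),(272,240)],D,s).round(3).tolist())
print(s['tcp_pos'],s['tau'],s['ft_force'])
"
```

```text
225 [[0.475, 0.126, 0.075], [0.478, 0.126, 0.075], [0.483, 0.127, 0.075], [0.487, 0.127, 0.072], [0.492, 0.128, 0.071], [0.499, 0.129, 0.07], [0.518, 0.13, 0.064]]
235 [[0.476, 0.121, 0.076], [0.479, 0.121, 0.074], [0.484, 0.122, 0.074], [0.488, 0.122, 0.073], [0.493, 0.122, 0.07], [0.501, 0.123, 0.069], [0.519, 0.125, 0.065]]
241 [[0.476, 0.117, 0.074], [0.48, 0.121, 0.08], [0.484, 0.122, 0.08], [0.488, 0.123, 0.081], [0.493, 0.12, 0.072], [0.501, 0.12, 0.069], [0.52, 0.122, 0.064]]
246 [[0.477, 0.115, 0.075], [0.48, 0.12, 0.085], [0.484, 0.122, 0.086], [0.488, 0.123, 0.087], [0.494, 0.117, 0.071], [0.502, 0.118, 0.07], [0.521, 0.119, 0.064]]
252 [[0.477, 0.116, 0.084], [0.48, 0.121, 0.093], [0.484, 0.121, 0.091], [0.488, 0.123, 0.093], [0.493, 0.119, 0.084], [0.503, 0.114, 0.068], [0.522, 0.116, 0.065]]
[[0.47, 0.161, 0.074], [0.518, 0.17, 0.062], [0.576, 0.18, 0.048], [0.573, 0.188, 0.049], [0.366, 0.131, -0.001], [0.643, 0.275, 0.0], [0.469, 0.117, 0.077], [0.465, 0.117, 0.078]]
[0.48688668 0.11145828 0.04082335] [ 5.97541904e-03 -3.87740242e+01  2.79632360e+00 -9.23054606e+00
  5.93562509e-03  1.09947072e-03 -2.44992140e-05] [ 0.89515157 -0.42696151  0.13060361]
```

>>> apply_moves:
  steps:
    - [[0, 0, -1, 0, 0], [0, 0, -2, 0, 0], [0, 0, -3, 0, 0], [0, 0, -4, 0, 0], [0, 0, -4, 0, 0]]

```text
time_s: 4.05
tcp_pos: [0.4882, 0.1117, 0.0827]
tool_rot: [0.632, 0.775, 0.002, 0.001]
ft_force: [0.6, -0.2, -0.1]
opening: -0.0
grip_force: 0.0
```

```bash
python3 -c "
from h import *
cover();cover('top')
s=bot.read_state();p,D=camera('wrist');print(s['tcp_pos'])
for r in (235,241,246,252): print(r,withdepth('wrist',[(295,r),(303,r),(312,r),(321,r),(330,r),(345,r),(380,r)],D,s).round(3).tolist())
cv2.imwrite('pics/w3.png',cv2.resize(p[120:320,200:450],None,fx=3,fy=3)[:,:,::-1])
"
```

```text
side 421 angle 0.244 ytilt 0.0 z mid 0.0601
top 70 angle 0.257 ytilt 0.055 z mid 0.0627
[0.48697286 0.11162255 0.081241  ]
235 [[0.476, 0.104, 0.075], [0.481, 0.105, 0.075], [0.487, 0.105, 0.074], [0.493, 0.106, 0.072], [0.498, 0.106, 0.071], [0.508, 0.107, 0.068], [0.532, 0.11, 0.062]]
241 [[0.477, 0.1, 0.076], [0.48, 0.121, 0.12], [0.484, 0.122, 0.121], [0.488, 0.123, 0.121], [0.499, 0.102, 0.07], [0.509, 0.103, 0.068], [0.533, 0.106, 0.063]]
246 [[0.478, 0.096, 0.075], [0.48, 0.121, 0.126], [0.484, 0.122, 0.126], [0.488, 0.123, 0.127], [0.5, 0.099, 0.07], [0.51, 0.1, 0.069], [0.534, 0.102, 0.062]]
252 [[0.477, 0.116, 0.124], [0.48, 0.121, 0.132], [0.484, 0.122, 0.132], [0.488, 0.123, 0.133], [0.493, 0.12, 0.125], [0.511, 0.096, 0.068], [0.535, 0.098, 0.064]]
```

View pics/w3.png

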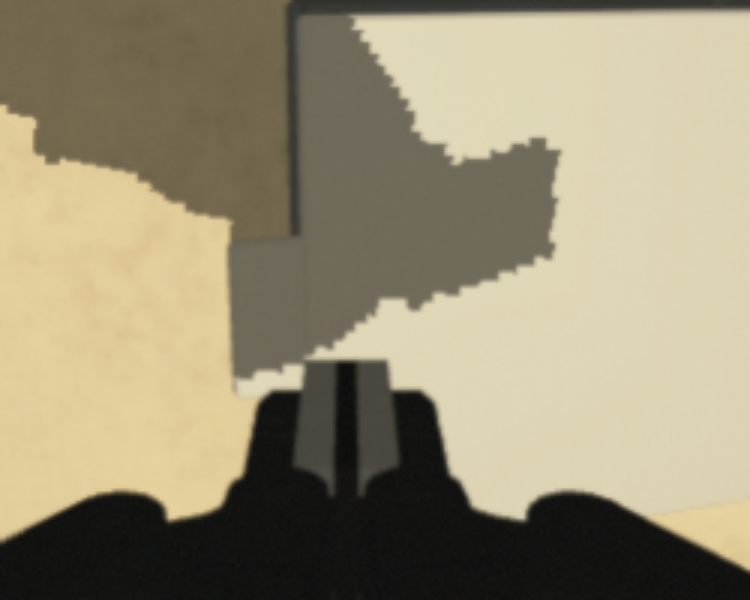

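The fingertips physically end about 35 mm short of the reported TCP: the visible tip in the crop is at (345,360), z ≈ 0.119, against a TCP of 0.081. The cover was pushed to 0.245 rad by the real tip, so I'll keep pressing lower and watch the force.

>>> apply_moves:
  steps:
    - [[0, 0, 2, 0, 0], [0, 0, 4, 0, 0], [0, 0, 5, 0, 0], [0, 0, 5.6, 0, 0], [0, 0, 6.1, 0, 0], [0, 0, 6.1, 0, 0]]

```text
time_s: 4.8
tcp_pos: [0.4868, 0.1113, 0.0197]
tool_rot: [0.632, 0.775, -0.0, -0.0]
ft_force: [-0.5, 0.9, 1.0]
opening: 0.0001
grip_force: 0.0
```

```bash
python3 -c "
from h import *
cover();print(bot.read_state()['tcp_pos'])"
```

```text
side 423 angle 0.07 ytilt 0.0 z mid 0.0484
[0.48722298 0.11143934 0.01997033]
```

>>> apply_moves:
  steps:
    - [[0, 0, 0.3, 0, 0], [0, 0, 0.6, 0, 0], [0, 0, 0.8, 0, 0], [0, 0, 0.9, 0, 0], [0, 0, 0.9, 0, 0]]

```text
time_s: 5.35
tcp_pos: [0.487, 0.1115, 0.0111]
tool_rot: [0.632, 0.775, 0.0, 0.0]
ft_force: [-1.7, -1.6, 3.3]
opening: -0.0004
grip_force: 1.8
```

```bash
python3 -c "
from h import *
cover();print(bot.read_state()['tcp_pos'])"
```

```text
side 430 angle -0.002 ytilt -0.003 z mid 0.0439
[0.48704761 0.11149361 0.01107542]
```

>>> apply_moves:
  steps:
    - [[0, 0, 0.1, 0, 0], [0, 0, 0.2, 0, 0], [0, 0, 0.2, 0, 0]]

```text
time_s: 5.7
tcp_pos: [0.4871, 0.1115, 0.0106]
tool_rot: [0.632, 0.775, 0.001, -0.0]
ft_force: [-3.9, -1.3, 16.7]
opening: 0.0
grip_force: 8.6
```

>>> apply_moves:
  steps:
    - [[0, 0, -2, 0, 0], [0, 0, -6, 0, 0], [0, 0, -9.5, 0, 0], [0, 0, -9.5, 0, 4], [0, 0, -9.5, 0, 8.5], [0, 0, -9.5, 0, 8.5], [0, 0, -9.5, 0, 8.5]]

```text
time_s: 6.4
tcp_pos: [0.4857, 0.1113, 0.1024]
tool_rot: [0.632, 0.775, -0.001, -0.001]
ft_force: [0.8, -0.6, 0.0]
opening: 0.0582
grip_force: 0.0
```

```bash
python3 -c "
from h import *
cover();to(.474,-.377,.105,-32.4)"
```

```text
side 468 angle 0.002 ytilt -0.0 z mid 0.044
tcp [0.4859 0.1113 0.1025] hy 11.7 zaxis [-0.003 -0.001 -1.   ] F [-0.3 -1.  -0.5] open 0.0651 grip 0.0
shift cm [-47.58 -11.03  -0.21] turn 44.1
```

The cover stays shut by itself. On to the notched plate.

>>> apply_moves:
  steps:
    - [[-4.7, -1.1, 0, 4.4, 8.5], [-9.4, -2.2, 0, 8.8, 8.5], [-14.1, -3.3, 0, 13.2, 8.5], [-18.8, -4.4, 0, 17.6, 8.5], [-23.5, -5.5, 0, 22, 8.5], [-28.2, -6.6, 0, 26.4, 8.5], [-32.9, -7.7, 0, 30.8, 8.5], [-37.6, -8.8, 0, 35.2, 8.5], [-42.3, -9.9, 0, 39.6, 8.5], [-45, -10.4, 0, 44, 8.5]]

```text
time_s: 7.45
tcp_pos: [0.4737, -0.3555, 0.1031]
tool_rot: [0.878, 0.478, -0.002, 0.001]
ft_force: [-0.2, 0.2, 0.5]
opening: 0.0852
grip_force: 0.0
```

>>> apply_moves:
  steps:
    - [[0, 0, 0, 0, 8.5], [0, 0, 0, 0, 8.5]]

```text
time_s: 7.65
tcp_pos: [0.4752, -0.35, 0.1025]
tool_rot: [0.876, 0.482, -0.0, -0.001]
ft_force: [0.7, 1.1, 0.4]
opening: 0.0852
grip_force: 0.0
```

```bash
python3 - <<'E'
from h import *
to(.474,-.377,-.028,-32.4)
s=bot.read_state();p,D=camera('wrist');s=bot.read_state()
np.savez('pics/w4.npz',p=p,d=D)
cv2.imwrite('pics/w4.png',p[:,:,::-1])
i,R,c=frame('wrist',s);v,u=np.nonzero(D>0);X=c+(ray(i,np.c_[u,v])*D[v,u][:,None])@R.T
m=(X[:,2]>.018)&(X[:,2]<.034)&(np.hypot(X[:,0]-.471,X[:,1]+.381)<.075)
print(m.sum(),cv2.minAreaRect((X[m,:2]*1000).astype(np.float32)),np.median(X[m,2]))
E
```

```text
tcp [ 0.4752 -0.35    0.1025] hy -32.4 zaxis [-0.002  0.002 -1.   ] F [0.7 1.1 0.4] open 0.0852 grip 0.0
shift cm [-2.35  1.38 13.05] turn 0.0
4331 ((474.6691589355469, -379.8529968261719), (95.42024993896484, 35.876136779785156), 57.61909103393555) 0.026478803773089143
```

View pics/w4.png

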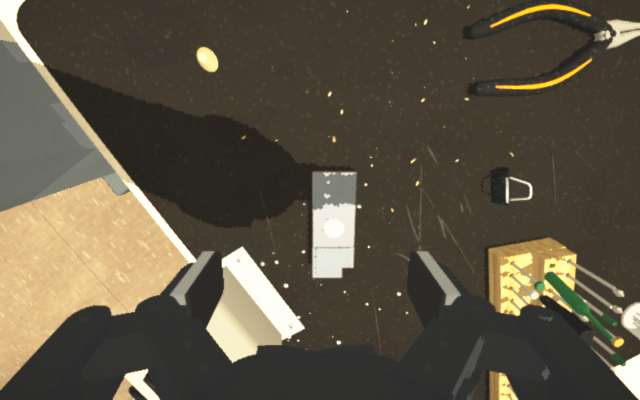

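The wrist view confirms the plate: notch at (346,272), frosted end below the line at row 247. The device at about (250,290) may be close to the left finger, so I'm checking its position.

```bash
python3 - <<'E'
from h import *
d=np.load('pics/w4.npz');s=bot.read_state()
print(withdepth('wrist',[(241,252),(232,262),(298,328),(285,320),(250,290)],d['d'],s).round(3).tolist())
i,R,c=frame('wrist',s);D=d['d'];v,u=np.nonzero(D>0);X=c+(ray(i,np.c_[u,v])*D[v,u][:,None])@R.T
T=(X-s['tcp_pos'])@Ro.from_quat(s['tool_rot']).as_matrix()
m=(np.abs(T[:,0])<.03)&(T[:,2]>-.13)&(T[:,2]<.01)&(abs(T[:,1])<.075)
for lo in(-.12,-.1,-.08,-.07,-.06,-.05,-.04,-.03,-.02):
    k=m&(abs(T[:,2]-lo)<.005); print(lo,k.sum(),T[k].min(0).round(3) if k.any() else '',T[k].max(0).round(3) if k.any() else '',np.abs(T[k,1]).min().round(3) if k.any() else '')
to(.476,-.376,-.028,-32.4)
E
```

```text
[[0.382, -0.364, 0.001], [0.369, -0.367, 0.002], [0.382, -0.464, 0.004], [0.375, -0.45, 0.001], [0.365, -0.402, 0.002]]
-0.12 13767 [-0.    -0.072 -0.125] [ 0.019  0.073 -0.115] 0.0
-0.1 10371 [-0.013 -0.074 -0.105] [ 0.017  0.075 -0.095] 0.031
-0.08 1771 [-0.009 -0.056 -0.085] [ 0.012  0.057 -0.075] 0.041
-0.07 1655 [-0.011 -0.056 -0.075] [ 0.012  0.057 -0.065] 0.041
-0.06 1336 [-0.011 -0.056 -0.065] [ 0.012  0.057 -0.055] 0.041
-0.05 664 [-0.011 -0.054 -0.055] [ 0.012  0.055 -0.047] 0.042
-0.04 0   
-0.03 0   
-0.02 0   
tcp [ 0.4757 -0.3486  0.1026] hy -32.3 zaxis [-0.002  0.003 -1.   ] F [-0.5  0.7  0.1] open 0.0851 grip 0.0
shift cm [-2.32  1.52 13.05] turn 0.1
```

>>> apply_moves:
  steps:
    - [[-1.2, 0.8, 0, 0, 8.5], [-2.3, 1.5, 0, 0, 8.5], [-2.3, 1.5, 3, 0, 8.5], [-2.3, 1.5, 6, 0, 8.5], [-2.3, 1.5, 9, 0, 8.5], [-2.3, 1.5, 11.5, 0, 8.5], [-2.3, 1.5, 13.2, 0, 8.5], [-2.3, 1.5, 13.2, 0, 8.5]]

```text
time_s: 8.5
tcp_pos: [0.4747, -0.377, -0.0307]
tool_rot: [0.876, 0.482, -0.001, -0.002]
ft_force: [-0.6, -0.1, 0.3]
opening: 0.0852
grip_force: 0.0
```

>>> apply_moves:
  steps:
    - [[0, 0, 0, 0, 5], [0, 0, 0, 0, 3], [0, 0, 0, 0, 2.5], [0, 0, 0, 0, 2.5], [0, 0, 0, 0, 2.5], [0, 0, 0, 0, 2.5], [0, 0, 0, 0, 2.5]]

```text
time_s: 9.2
tcp_pos: [0.477, -0.3784, -0.0267]
tool_rot: [0.876, 0.482, 0.0, 0.001]
ft_force: [-0.4, 0.3, 5.8]
opening: 0.0346
grip_force: 59.7
```

>>> apply_moves:
  steps:
    - [[0, 0, -1.5, 0, 2.5], [0, 0, -4, 0, 2.5], [0, 0, -7, 0, 2.5], [0, 0, -10, 0, 2.5], [0, 0, -12.5, 0, 2.5], [0, 0, -12.5, 0, 2.5], [0, 0, -12.5, 0, 2.5]]

```text
time_s: 9.9
tcp_pos: [0.4763, -0.3775, 0.0974]
tool_rot: [0.876, 0.482, 0.0, 0.0]
ft_force: [-0.0, -0.0, -0.8]
opening: 0.0345
grip_force: 60.0
```

```bash
cat >> h.py <<'E'
def plate(fn=None):
    s=bot.read_state();p,D=camera('wrist')
    if fn: cv2.imwrite(fn,p[:,:,::-1])
    i,R,c=frame('wrist',s);v,u=np.nonzero(D>0);X=c+(ray(i,np.c_[u,v])*D[v,u][:,None])@R.T
    T=(X-s['tcp_pos'])@Ro.from_quat(s['tool_rot']).as_matrix()
    C=p[v,u].astype(int)
    m=(abs(T[:,1])<.0165)&(abs(T[:,0])<.065)&(abs(T[:,2]+.055)<.045)
    A=T[m]; q=np.linalg.lstsq(np.c_[A[:,:2],np.ones(len(A))],A[:,2],rcond=None)[0]
    for _ in range(4):
        r=A[:,2]-np.c_[A[:,:2],np.ones(len(A))]@q; A2=A[abs(r)<.004]; q=np.linalg.lstsq(np.c_[A2[:,:2],np.ones(len(A2))],A2[:,2],rcond=None)[0]
    W=s['tcp_pos']+A2@Ro.from_quat(s['tool_rot']).as_matrix().T
    print("plate pts",len(A2),"slope deg (+ = -x end up)",np.degrees(np.arctan(q[0])).round(1),"roll",np.degrees(np.arctan(q[1])).round(1),"tool z at 0",q[2].round(4),"x range",A2[:,0].min().round(3),A2[:,0].max().round(3),"y",A2[:,1].min().round(3),A2[:,1].max().round(3),"z range world",W[:,2].min().round(3),W[:,2].max().round(3))
E
python3 -c "
from h import *
plate('pics/w5.png'); to(.5,.1,.1,11.5)"
```

```text
plate pts 12827 slope deg (+ = -x end up) -0.1 roll 0.2 tool z at 0 -0.053 x range -0.04 0.044 y -0.016 0.016 z range world 0.147 0.154
tcp [ 0.4758 -0.3768  0.0963] hy -32.3 zaxis [-0.001  0.001 -1.   ] F [-0.2  0.2 -1.5] open 0.0344 grip 60.03708600997925
shift cm [ 41.58 -23.46  -0.31] turn -43.8
```

View pics/w5.png

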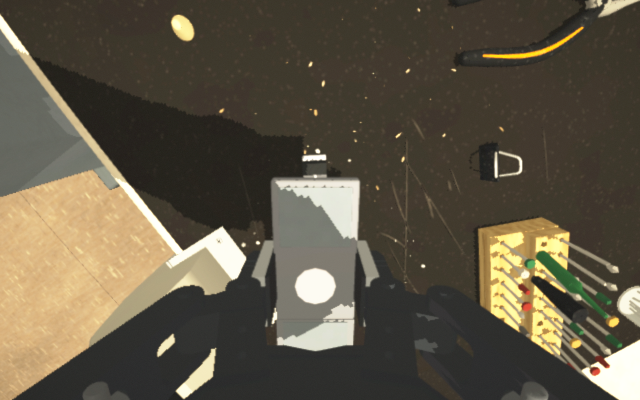

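The plate is held level and square: un-notched end at row 180, pads at about (265,270) and (370,270), frosted line at row 320 well behind the pads. The tool can't tilt, so I'll swivel the plate in the pads by pushing its notched end down on the shut cover's left edge, clear of the press tab. Carrying it to the left side of the viewer.

>>> apply_moves:
  steps:
    - [[3, -1.5, -2, 0, 2.5], [7, -3.8, -3.5, 0, 2.5], [11.5, -6.3, -3.5, -4, 2.5], [16, -8.8, -3.5, -9, 2.5], [20, -11, -3.5, -14, 2.5], [24, -13.2, -3.5, -19, 2.5], [28, -15.3, -3.5, -24, 2.5], [32, -17.5, -3.5, -29, 2.5], [36, -19.7, -3.5, -34, 2.5], [40, -21.9, -3.5, -39, 2.5]]

```text
time_s: 10.95
tcp_pos: [0.5039, 0.0792, 0.1304]
tool_rot: [0.663, 0.748, -0.001, -0.001]
ft_force: [0.6, -0.7, -1.1]
opening: 0.0344
grip_force: 60.1
```

>>> apply_moves:
  steps:
    - [[0, 0, 0, 0, 2.5], [0, 0, 0, 0, 2.5]]

```text
time_s: 11.15
tcp_pos: [0.504, 0.0786, 0.1304]
tool_rot: [0.664, 0.748, -0.001, -0.001]
ft_force: [-0.5, -1.7, -0.7]
opening: 0.0343
grip_force: 60.1
```

```bash
python3 -c "
from h import *
cover();plate(); to(.5125,.2052,.03,11.5)"
```

```text
side 422 angle 0.003 ytilt 0.005 z mid 0.0439
plate pts 12845 slope deg (+ = -x end up) -0.0 roll 0.1 tool z at 0 -0.0532 x range -0.041 0.043 y -0.016 0.016 z range world 0.18 0.187
tcp [0.5045 0.0756 0.131 ] hy 6.5 zaxis [-0.002 -0.002 -1.   ] F [ 0.6 -0.5 -0.7] open 0.0344 grip 60.07049560546875
shift cm [12.8   2.29 10.08] turn -5.0
```

>>> apply_moves:
  steps:
    - [[3.5, 0.6, 0, -2, 2.5], [7, 1.2, 0, -4, 2.5], [10.5, 1.8, 0, -5, 2.5], [12.8, 2.3, 0, -5, 2.5], [12.8, 2.3, 3.5, -5, 2.5], [12.8, 2.3, 7, -5, 2.5], [12.8, 2.3, 10, -5, 2.5], [12.8, 2.3, 11.8, -5, 2.5], [12.8, 2.3, 12.5, -5, 2.5], [12.8, 2.3, 12.5, -5, 2.5]]

```text
time_s: 12.25
tcp_pos: [0.5131, 0.2052, 0.0059]
tool_rot: [0.633, 0.774, -0.001, -0.0]
ft_force: [-0.6, 0.2, -1.7]
opening: 0.0343
grip_force: 60.1
```

```bash
python3 -c "
from h import *
plate(); to(.5125,.2052,-.0065,11.5)"
```

```text
plate pts 12831 slope deg (+ = -x end up) -0.0 roll 0.2 tool z at 0 -0.0532 x range -0.041 0.043 y -0.016 0.016 z range world 0.055 0.063
tcp [0.5138 0.2059 0.0069] hy 11.5 zaxis [ 0.    -0.001 -1.   ] F [ 0.3  0.2 -0.2] open 0.0342 grip 60.06010293960571
shift cm [-0.04 -0.15  1.34] turn 0.0
```

>>> apply_moves:
  steps:
    - [[0, 0, 0.5, 0, 2.5], [0, 0, 0.8, 0, 2.5], [0, 0, 1, 0, 2.5], [0, 0, 1.2, 0, 2.5], [0, 0, 1.4, 0, 2.5], [0, 0, 1.4, 0, 2.5]]

```text
time_s: 12.9
tcp_pos: [0.5137, 0.2078, -0.0049]
tool_rot: [0.632, 0.775, 0.001, 0.0]
ft_force: [-3.8, -0.1, 13.7]
opening: 0.0345
grip_force: 62.1
```

```bash
python3 -c "
from h import *
plate(); cover()"
```

```text
plate pts 12850 slope deg (+ = -x end up) 4.8 roll 0.1 tool z at 0 -0.0536 x range -0.037 0.043 y -0.016 0.016 z range world 0.041 0.053
side 489 angle 0.0 ytilt 0.002 z mid 0.0438
```

The plate swivels about the pads with only 14 N. Continuing down.

>>> apply_moves:
  steps:
    - [[0, 0, 0.2, 0, 2.5], [0, 0, 0.4, 0, 2.5], [0, 0, 0.6, 0, 2.5], [0, 0, 0.8, 0, 2.5], [0, 0, 0.9, 0, 2.5], [0, 0, 0.9, 0, 2.5]]

```text
time_s: 13.6
tcp_pos: [0.5137, 0.2081, -0.0134]
tool_rot: [0.632, 0.775, 0.001, -0.0]
ft_force: [-3.8, 0.3, 16.0]
opening: 0.0345
grip_force: 66.5
```

```bash
python3 -c "
from h import *
plate(); cover()"
```

```text
plate pts 5840 slope deg (+ = -x end up) 32.1 roll 0.2 tool z at 0 -0.054 x range -0.025 0.065 y -0.016 0.016 z range world -0.001 0.053
side 503 angle 0.0 ytilt -0.002 z mid 0.0438
```

```bash
sed -i "s/m=(abs(T\[:,1\])<.0165)/m=(X[:,2]>.006)\&(abs(T[:,1])<.0165)/; s/range(4)/range(12)/" h.py; python3 -c "
from h import *
plate()"
```

```text
plate pts 12723 slope deg (+ = -x end up) 18.0 roll -0.2 tool z at 0 -0.0554 x range -0.03 0.041 y -0.016 0.016 z range world 0.026 0.053
```

>>> apply_moves:
  steps:
    - [[0, 0, 0.2, 0, 2.5], [0, 0, 0.4, 0, 2.5], [0, 0, 0.6, 0, 2.5], [0, 0, 0.6, 0, 2.5]]

```text
time_s: 14.15
tcp_pos: [0.5147, 0.2086, -0.0192]
tool_rot: [0.631, 0.775, 0.002, 0.0]
ft_force: [-3.3, 2.1, 16.4]
opening: 0.0346
grip_force: 70.5
```

```bash
python3 -c "
from h import *
plate()"
```

```text
plate pts 12471 slope deg (+ = -x end up) 26.4 roll -0.4 tool z at 0 -0.0566 x range -0.026 0.038 y -0.016 0.016 z range world 0.016 0.051
```

>>> apply_moves:
  steps:
    - [[0, 0, 0.2, 0, 2.5], [0, 0, 0.35, 0, 2.5], [0, 0, 0.35, 0, 2.5], [0, 0, -1, 0, 2.5], [0, 0, -4, 0, 2.5], [0, 0, -8, 0, 2.5], [0, 0, -12, 0, 2.5], [0, 0, -12, 0, 2.5], [0, 0, -12, 0, 2.5]]

```text
time_s: 15.1
tcp_pos: [0.5135, 0.2073, 0.0989]
tool_rot: [0.632, 0.775, 0.001, 0.0]
ft_force: [0.2, -0.7, -1.0]
opening: 0.0344
grip_force: 70.6
```

```bash
python3 -c "
from h import *
plate('pics/w6.png');cover(); to(.530,.119,.098,11.5)"
```

```text
plate pts 12385 slope deg (+ = -x end up) 28.6 roll -0.3 tool z at 0 -0.0571 x range -0.025 0.037 y -0.016 0.016 z range world 0.134 0.17
side 507 angle 0.005 ytilt 0.001 z mid 0.0441
tcp [0.5119 0.2069 0.0968] hy 11.7 zaxis [-0.003 -0.001 -1.   ] F [-0.1 -1.4 -1.2] open 0.0342 grip 70.54665327072144
shift cm [-8.97 -0.01 -0.12] turn 0.2
```

View pics/w6.png

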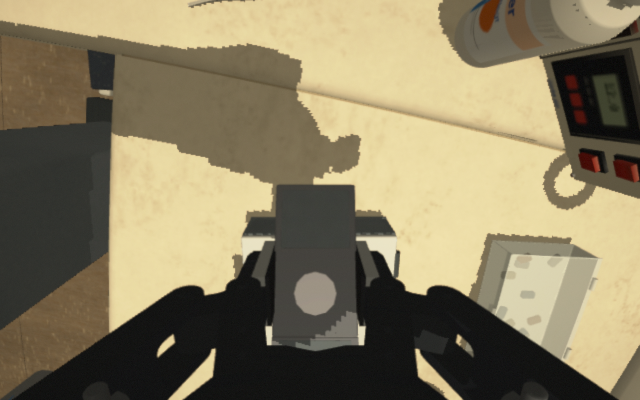

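The plate is tilted 28.6° with its un-notched end (row 185) lower, the pads behind the frosted line, and the cover still shut. Moving over the viewer's middle.

>>> apply_moves:
  steps:
    - [[-2, 0, 0, 0, 2.5], [-4.5, 0, 0, 0, 2.5], [-7, 0, 0, 0, 2.5], [-9, 0, 0, 0, 2.5], [-9, 0, 0, 0, 2.5], [-9, 0, 0, 0, 2.5], [-9, 0, 0, 0, 2.5], [-9, 0, 0, 0, 2.5]]

```text
time_s: 16.0
tcp_pos: [0.5308, 0.1207, 0.0973]
tool_rot: [0.631, 0.776, -0.0, -0.001]
ft_force: [0.0, -0.1, -0.5]
opening: 0.0341
grip_force: 70.5
```

```bash
python3 -c "
from h import *
plate();cover(); to(.530,.119,.098,11.5); print(bot.read_state()['dq'].round(3)); bot.sign_off()"
```

```text
plate pts 12371 slope deg (+ = -x end up) 28.6 roll -0.3 tool z at 0 -0.0571 x range -0.025 0.037 y -0.016 0.016 z range world 0.131 0.169
side 349 angle 0.005 ytilt 0.004 z mid 0.0441
tcp [0.5311 0.1202 0.0976] hy 11.8 zaxis [-0.001  0.    -1.   ] F [-0.8 -0.2 -0.5] open 0.0343 grip 70.52970170974731
shift cm [-0.09 -0.13 -0.04] turn 0.3
[ 0.005 -0.004  0.008 -0.001  0.002  0.     0.001]
the job is handed in; nothing more can be done
```

I handed the job in at about 16 s: the cover measures shut on its catch (about 0.005 rad), and the notched plate is held about 10 cm above the cover's middle, tilted 28.6° with the notched end up and the pads off the frosted end. The judging result was not shown.

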